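# Test the freewheel of a pedal wheel

### The job

Test the freewheel of the larger, spoked wheel: hold its upright pedal and swing the crank clockwise (seen from above) about a quarter turn, which must leave the wheel standing, then anticlockwise, so that it catches and carries the wheel round until the brass valve is in line with the stand's pointer, and let go. Move the wheel only by its pedal, never pushing the wheel itself, and leave the smaller solid wheel alone.

Things in the scene. Friction and masses are not known exactly. Their poses are not given: they have to be found in the camera images.
- wheel: Wheel to test, flat on a fixed stand: black tyre 252 mm across, 36 to 64 mm above the bench, aluminium spokes. Origin on the upright axle at bench height; x points to the valve. It turns without end and stays where left; turning it takes 5 N at the pedal. On its hub an open ratchet, 20 teeth on the crank, one pawl on the wheel; the crank runs up to 18 degrees anticlockwise before a tooth catches.
- pedal (a point): Middle of its pedal grip: an upright black sleeve, 20 mm diameter, from 103 to 160 mm above the bench (point at 135), spinning freely on its pin, so the hand need not turn. It stands on a flat steel crank (top at 102 mm) and goes round the axle at 75 mm radius without end stops, staying where left. All else here lies below 102 mm, but for the axle end (32 mm across, 112 mm high).
- valve (a point): Top of the valve, a brass stem 12 mm thick standing up inside the rim, 88 mm from the axle, 80 mm above the bench. It turns with the wheel and starts 50 to 90 degrees clockwise (seen from above) of the mark. Clockwise the crank runs free and the wheel stays; anticlockwise it carries the wheel along.
- mark (a point): Where the valve has to stand: 88 mm from the axle, 80 mm above the bench, in line with the fixed steel pointer, a post 22 mm wide and 77 mm high just outside the tyre, with a wedge pointing inwards over the tyre.
- other_pedal (a point): Middle of the pedal grip (same sleeve and heights, 58 mm from its axle) of the other wheel, to be left alone: a smaller solid grey disc wheel, 186 mm across, on a stand without pointer, no ratchet.

How it is judged:
By the outcome, as a careful person would: the job done as asked, in the order asked, and still so for the second after the job is handed in, with the robot touching nothing.
It also fails if it takes over 35 s, if anything falls off the work surface, if the arm or the gripper's body presses on something with over 40 N, if the wrist force passes 120 N, or if a joint passes its speed limit or range.

### The arm

A 7-joint arm with a two-finger parallel gripper is mounted at the origin on the work surface. World frame = base frame: x ahead of the robot, y to its left, z up, the work surface at z = 0. Lengths are in mm, angles in rad, forces in N, time in s.
With the tool pointing down it reaches from about 425 to 925 mm from the base axis. Payload 6.8 kg.
Tool frame: the origin (TCP) lies on the centre line of the jaws, within the pads' length; the fingertips stand ctrl.tip_extent ahead of it and the grasp point (between the pads) lies 6 mm ahead of it (ctrl.tip_extent is the distance from the TCP to the fingertips, in mm); z points along the fingers, y is the line along which they close (so a half turn about z gives the same grasp; the last joint's range is limited). The gripper opens to 85 mm and grips with 20 to 120 N. Pads are 22 mm wide; open, the fingers measure 114 mm over their backs; the gripper's body (76 mm by 85 mm) begins 54 mm behind the grasp point. The pads swing forward as they close: fully open they stand 13 mm farther back than shut.
Start: joints at [1.124, 0.477, 0.022, 1.555, -0.011, 1.109, -0.083], TCP at [224.349, -636.643, 231.608] pointing down, gripper open.
Joint ranges: [-2.96, 2.96], [-0.34, 2.1], [-1.41, 1.46], [0.24, 2.44], [-1.37, 4.51], [0.17, 1.92], [-2.96, 2.96]. Speed limits (rad/s): [2.39, 2.39, 3.14, 3.14, 3.14, 3.14, 3.14].

### API

Orientations are given as a rotation vector (axis times angle).
In Python, from plant import ctrl, snapshot, camera_info gives the robot as it stands.
- The arm moves only by the tool servo_tool, never from a script. Its argument "targets" is one flat list of numbers, 7 for each row, row after row: the gripper's target within -1 to 1 (fully open at 1, half-way at 0, shut at -1), then the shift along the tool's x, y, z as a fraction of full scale, then the turn, a rotation vector about the tool's x, y, z as a fraction of full scale. In form: [gripper, tx, ty, tz, rx, ry, rz, gripper, tx, ty, tz, rx, ry, rz, ...]. A call has 1 to 20 rows; each row is the pose to reach, as a shift and turn from the pose commanded when the call began, along the tool's axes at that moment; what a row does not reach only later rows make up. Full scale, the value 1, is 300 mm for a shift and 45 degrees for a turn. A row lasts 1/10 s, in which the tool goes at most 50 mm and 8.59 degrees, less where a joint would pass 70% of its speed; a pose out of reach is approached as far as the arm can. A call with a number of a shift or a turn outside -1 to 1 is refused whole. A call with a gripper value outside its range is refused whole. The fingers move at their own pace and stop on an object; "grip_force" is the grip in N (left out, the last holds). Time passes only in rows, so rows that repeat a pose let the fingers close. It gives the time, the measured TCP pose, the force, the opening and the grip force at its end, in the units of the state.
- ctrl.sense(): the state, without advancing time (a new reading comes with each control period).
- snapshot(name): name is "scene" or "top"; returns the picture (384x512x3 uint8, blue, green, red); there is no depth.
- camera_info(name): a dict with "fx", "fy", "cx", "cy" (pixels), "pose" (4x4, takes a point from camera to world coordinates). Camera axes: x right, y down, z forward; pixel columns grow to the right and rows downward; lengths in mm; the calibration is good to about 2 mm. A picture is of the moment at which its call begins. camera_info takes no time and is no camera call.
- ctrl.close_job(): hands the job in; it is judged then, once.
The state is a dict: "time_s": time; "joint_positions": joint angles; "joint_vel": joint speeds; "effort": joint torques, N m; "position": TCP position; "eef_rot": TCP orientation; "wrist_force": force on the tool from outside, world axes, zero at the start; "wrist_torque": the same for the moment, N m; "finger_gap": finger opening in mm; "grasp_force": force on a finger pad.
Only numpy, scipy, OpenCV 4.12 (cv2) and the standard library are available. Lean on these libraries where they do the work, as an engineer would, in place of code of your own. Each camera call takes 0.05 s, during which the arm holds its last target. There are 200 camera calls.

## Working session

There is one attempt and no reset: what is moved stays moved. The work goes in short steps, Python scripts to look and compute and a tool call to move; the robot and the scene stay as the last step left them, time stands still between calls to the robot, and variables do not carry over. Pictures are saved under pics/ and viewed, at most 10 in all, crops included, and the job is handed in when it is done.

Besides the shell and the picture viewer there is one more tool, called after "Emit:" as name(argument=value, ...) on one line, values as JSON. servo_tool: Moves the arm, as the interface text tells. Shift numbers are shares of 300 mm and turn numbers shares of 45 degrees, none past 1 either way. Its arguments: {"type":"object","properties":{"targets":{"type":"array"},"grip_force":{"type":"number"}},"required":["targets"]}

```bash
mkdir -p pics; python3 - <<'E'
from plant import ctrl, snapshot, camera_info
import cv2
for n in("top","scene"):
    cv2.imwrite(f"pics/{n}0.png",cv2.resize(snapshot(n),(800,600)))
    c=camera_info(n);print(n,c["fx"],c["cx"],c["cy"],c["pose"].round(3).tolist() if hasattr(c["pose"],"round") else c["pose"])
s=ctrl.sense();print(s["time_s"],s["position"],s["eef_rot"],ctrl.tip_extent,s["finger_gap"])
E
```

```text
top 432.20869558818714 255.33989857519495 194.6907947842326 [[0.014, -0.997, 0.078, 528.314], [-1.0, -0.016, -0.022, 17.796], [0.023, -0.078, -0.997, 921.8], [0.0, 0.0, 0.0, 1.0]]
scene 349.92420038235633 254.7919650590031 194.04206024761334 [[0.619, 0.517, -0.591, 989.603], [0.785, -0.426, 0.45, -318.434], [-0.019, -0.743, -0.669, 544.439], [0.0, 0.0, 0.0, 1.0]]
0.1 [ 224.17270646 -636.14390654  230.74968086] [-3.09510341e+00 -5.29394876e-01  5.55888954e-04] 25.0 85.2394941564859
```

View pics/top0.png

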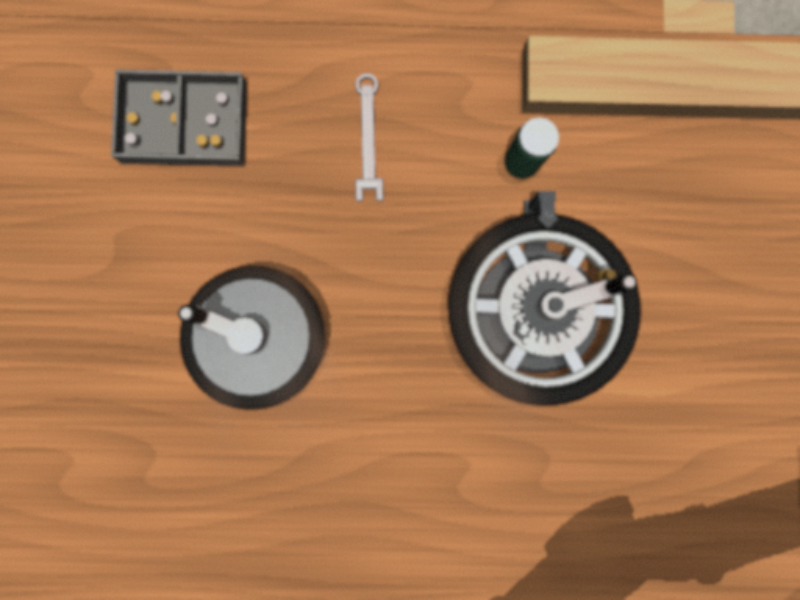

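View pics/scene0.png

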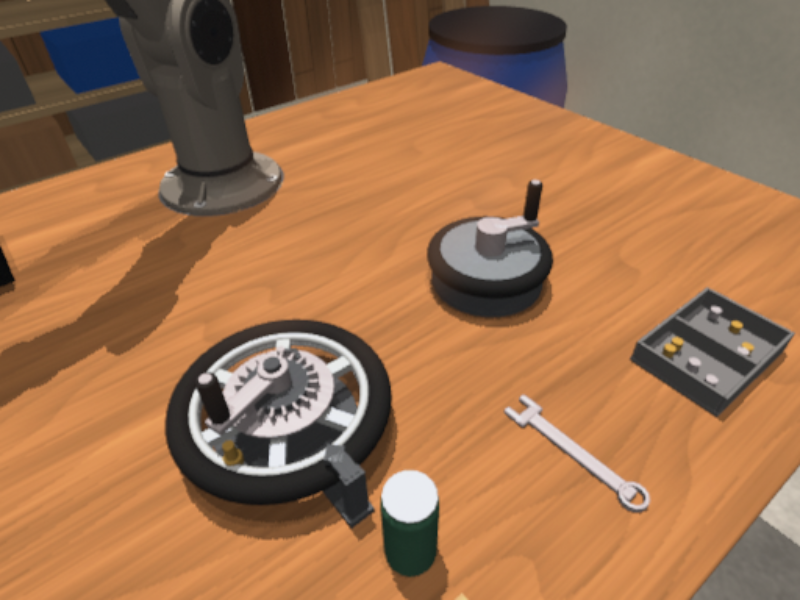

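```bash
python3 - <<'E'
import cv2,numpy as np
a=cv2.imread("pics/top0.png")[170:420,430:660]; b=cv2.imread("pics/scene0.png")[310:530,150:400]
a=cv2.resize(a,(400,435),interpolation=cv2.INTER_CUBIC);b=cv2.resize(b,(400,352),interpolation=cv2.INTER_CUBIC)
o=np.zeros((435,800,3),np.uint8);o[:,:400]=a;o[:352,400:]=b;cv2.imwrite("pics/crop0.png",o)
E
cat > h.py <<'E'
import numpy as np,cv2
from plant import ctrl,snapshot,camera_info
from scipy.spatial.transform import Rotation as Rot
def onplane(n,u,v,z):
    c=camera_info(n);P=np.array(c["pose"]);d=P[:3,:3]@[(u-c["cx"])/c["fx"],(v-c["cy"])/c["fy"],1]
    return P[:3,3]+d*(z-P[2,3])/d[2]
def proj(n,p):
    c=camera_info(n);P=np.array(c["pose"]);q=P[:3,:3].T@(np.array(p)-P[:3,3])
    return np.array([c["fx"]*q[0]/q[2]+c["cx"],c["fy"]*q[1]/q[2]+c["cy"]])
def ang(p,c): return np.degrees(np.arctan2(p[1]-c[1],p[0]-c[0]))
E
```

```text
(no output)
```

View pics/crop0.png

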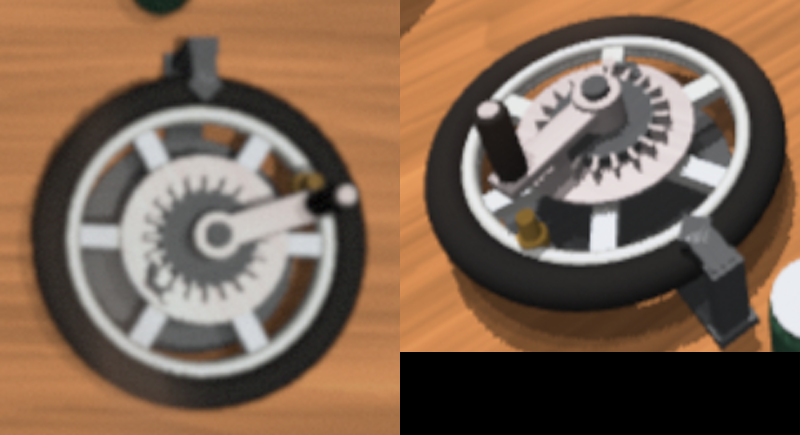

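```bash
python3 - <<'E'
from h import *
k=.64
for n,d in (("top",dict(axle=(555.4,305.1,112),ped=(629,282,160),valve=(607,273.5,80),tip=(549,227.5,75))),("scene",dict(axle=(273.1,365,112),ped=(204.4,376.9,160),valve=(228,444.4,80),tip=(328,455,75)))):
    P={m:onplane(n,(u+.5)*k-.5,(v+.5)*k-.5,z) for m,(u,v,z) in d.items()}
    for m in P: print(n,m,P[m].round(1),round(ang(P[m],P["axle"]),1),round(np.hypot(*(P[m]-P["axle"])[:2]),1))
# rim circle fit (tyre outer edge) from top: dark pixels
im=cv2.imread("pics/top0.png");print(Rot.from_rotvec(ctrl.sense()["eef_rot"]).as_matrix().round(4).tolist())
E
```

```text
top axle [ 594.3 -189.1  112. ] 0.0 0.0
top ped [ 618.3 -261.6  160. ] -71.7 76.4
top valve [ 638.1 -263.    80. ] -59.4 85.9
top tip [ 696.6 -190.7   75. ] -0.9 102.2
scene axle [ 599.5 -190.1  112. ] 0.0 0.0
scene ped [ 615.5 -260.8  160. ] -77.3 72.5
scene valve [ 635.7 -266.5   80. ] -64.6 84.6
scene tip [ 705.6 -194.3   75. ] -2.2 106.2
[[0.9432, 0.3324, -0.0006], [0.3324, -0.9432, 0.0015], [-0.0001, -0.0016, -1.0]]
```

Emit:
servo_tool(targets=[1,0.825,-0.373,0,0,0,0,1,0.825,-0.373,0,0,0,0,1,0.825,-0.373,0,0,0,0,1,0.825,-0.373,0,0,0,0,1,0.825,-0.373,0,0,0,0,1,0.825,-0.373,0,0,0,0], grip_force=50)

```text
time_s: 0.7
position: [425.0, -443.6, 231.3]
eef_rot: [-3.092, -0.54, -0.003]
wrist_force: [0.4, 0.3, 0.5]
finger_gap: 85.5
grasp_force: 0.0
```

Emit:
servo_tool(targets=[1,0.825,-0.373,0,0,0,0,1,0.825,-0.373,0,0,0,0,1,0.825,-0.373,0,0,0,0,1,0.825,-0.373,0,0,0,0,1,0.825,-0.373,0,0,0,0,1,0.825,-0.373,0,0,0,0,1,0.825,-0.373,0,0,0,0])

```text
time_s: 1.4
position: [619.7, -255.6, 230.8]
eef_rot: [-3.092, -0.541, -0.001]
wrist_force: [-0.3, 0.1, -0.2]
finger_gap: 85.4
grasp_force: 0.0
```

```bash
python3 - <<'E'
from h import *
s=ctrl.sense();print(s["time_s"],s["position"].round(1),s["wrist_force"].round(1),Rot.from_rotvec(s["eef_rot"]).as_matrix().round(3).tolist(),s["joint_positions"])
cv2.imwrite("pics/scene1.png",cv2.resize(snapshot("scene"),(800,600)))
E
```

```text
1.4 [ 619.7 -255.6  230.8] [-0.3  0.1 -0.2] [[0.941, 0.339, 0.0], [0.339, -0.941, 0.003], [0.001, -0.003, -1.0]] [ 0.39541783  0.47539086 -0.13553599  1.55912585  0.06578492  1.11209234
 -0.97896496]
```

View pics/scene1.png

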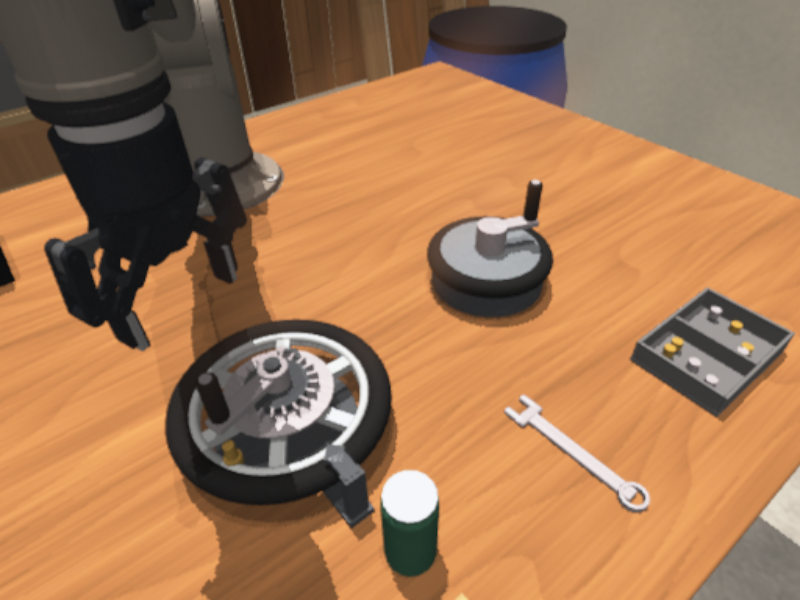

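Emit:
servo_tool(targets=[1,-0.015,0.014,0.15,0,0,0,1,-0.015,0.014,0.3,0,0,0,1,-0.015,0.014,0.3,0,0,0,1,-0.015,0.014,0.3,0,0,0,-0.3,-0.015,0.014,0.3,0,0,0,-0.5,-0.015,0.014,0.3,0,0,0,-1,-0.015,0.014,0.3,0,0,0,-1,-0.015,0.014,0.3,0,0,0,-1,-0.015,0.014,0.3,0,0,0,-1,-0.015,0.014,0.3,0,0,0,-1,-0.015,0.014,0.3,0,0,0], grip_force=30)

```text
time_s: 2.55
position: [615.0, -263.2, 142.9]
eef_rot: [-3.093, -0.533, -0.002]
wrist_force: [-1.4, 6.6, 6.9]
finger_gap: 18.6
grasp_force: 29.6
```

```bash
python3 - <<'E'
from h import *
s=ctrl.sense();print(s["time_s"],s["position"].round(1),s["wrist_force"].round(1),s["finger_gap"],s["grasp_force"],Rot.from_rotvec(s["eef_rot"]).as_matrix().round(3).tolist())
a=cv2.resize(snapshot("top"),(800,600))[170:420,430:660];b=cv2.resize(snapshot("scene"),(800,600))[310:530,150:400]
a=cv2.resize(a,(400,435));b=cv2.resize(b,(400,352))
o=np.zeros((435,800,3),np.uint8);o[:,:400]=a;o[:352,400:]=b;cv2.imwrite("pics/crop1.png",o)
E
```

```text
2.55 [ 615.  -263.2  142.9] [-1.4  6.6  6.9] 18.622367415501383 29.647749960422516 [[0.942, 0.335, 0.001], [0.335, -0.942, 0.003], [0.002, -0.003, -1.0]]
```

View pics/crop1.png

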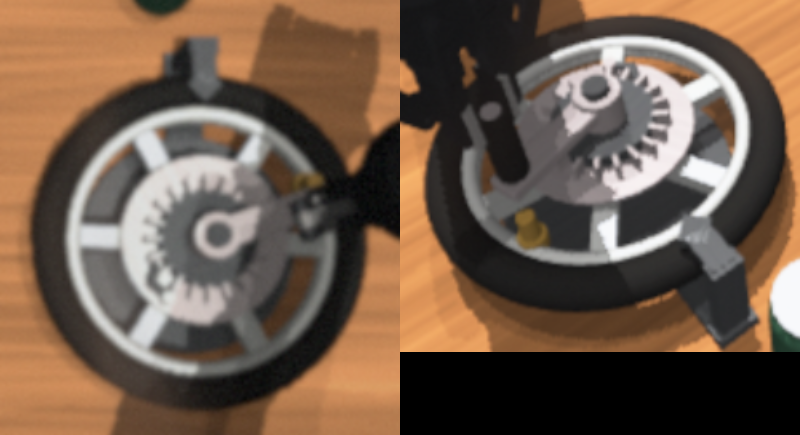

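```bash
cat > arc.py <<'E'
import numpy as np,sys
p0,p1,n=map(float,sys.argv[1:4]);n=int(n)
for p in np.linspace(p0,p1,n+1)[1:]:
    a,b=np.radians([p,p0]);dx,dy=75*(np.cos(a)-np.cos(b)),75*(np.sin(a)-np.sin(b))
    print(f"-1, {(.942*dx+.335*dy)/300:.3f}, {(.335*dx-.942*dy)/300:.3f}, 0, 0, 0, 0,",end=" ")
E
python3 arc.py -75.5 -120.5 8; echo; python3 arc.py -120.5 -168.5 8
```

```text
-1, -0.024, -0.003, 0, 0, 0, 0, -1, -0.048, -0.009, 0, 0, 0, 0, -1, -0.071, -0.017, 0, 0, 0, 0, -1, -0.094, -0.027, 0, 0, 0, 0, -1, -0.115, -0.040, 0, 0, 0, 0, -1, -0.135, -0.054, 0, 0, 0, 0, -1, -0.153, -0.071, 0, 0, 0, 0, -1, -0.170, -0.089, 0, 0, 0, 0, 
-1, -0.016, -0.021, 0, 0, 0, 0, -1, -0.029, -0.043, 0, 0, 0, 0, -1, -0.040, -0.067, 0, 0, 0, 0, -1, -0.049, -0.092, 0, 0, 0, 0, -1, -0.055, -0.117, 0, 0, 0, 0, -1, -0.058, -0.143, 0, 0, 0, 0, -1, -0.058, -0.169, 0, 0, 0, 0, -1, -0.056, -0.196, 0, 0, 0, 0,
```

Emit:
servo_tool(targets=[-1,-0.024,-0.003,0,0,0,0,-1,-0.048,-0.009,0,0,0,0,-1,-0.071,-0.017,0,0,0,0,-1,-0.094,-0.027,0,0,0,0,-1,-0.115,-0.04,0,0,0,0,-1,-0.135,-0.054,0,0,0,0,-1,-0.153,-0.071,0,0,0,0,-1,-0.17,-0.089,0,0,0,0,-1,-0.17,-0.089,0,0,0,0], grip_force=40)

```text
time_s: 3.55
position: [556.7, -259.3, 143.0]
eef_rot: [3.095, 0.528, 0.002]
wrist_force: [-1.2, 0.1, 7.4]
finger_gap: 18.3
grasp_force: 40.0
```

Emit:
servo_tool(targets=[-1,-0.016,-0.021,0,0,0,0,-1,-0.029,-0.043,0,0,0,0,-1,-0.04,-0.067,0,0,0,0,-1,-0.049,-0.092,0,0,0,0,-1,-0.055,-0.117,0,0,0,0,-1,-0.058,-0.143,0,0,0,0,-1,-0.058,-0.169,0,0,0,0,-1,-0.056,-0.196,0,0,0,0,-1,-0.056,-0.196,0,0,0,0])

```text
time_s: 4.45
position: [517.9, -210.9, 142.9]
eef_rot: [3.095, 0.525, -0.009]
wrist_force: [-11.7, -2.8, 18.1]
finger_gap: 18.5
grasp_force: 41.0
```

```bash
python3 - <<'E'
from h import *
s=ctrl.sense();print(s["time_s"],s["position"].round(1),s["wrist_force"].round(1),s["finger_gap"],s["grasp_force"],Rot.from_rotvec(s["eef_rot"]).as_matrix().round(3).tolist())
T=snapshot("top");S=snapshot("scene");cv2.imwrite("pics/T2.png",T);cv2.imwrite("pics/S2.png",S)
a=cv2.resize(T,(800,600))[170:420,430:660];b=cv2.resize(S,(800,600))[310:530,150:400]
a=cv2.resize(a,(400,435));b=cv2.resize(b,(400,352))
o=np.zeros((435,800,3),np.uint8);o[:,:400]=a;o[:352,400:]=b;cv2.imwrite("pics/crop2.png",o)
E
```

```text
4.45 [ 517.9 -210.9  142.9] [-11.7  -2.8  18.1] 18.51388381257054 41.04157269001007 [[0.944, 0.33, -0.006], [0.33, -0.944, -0.003], [-0.006, 0.001, -1.0]]
```

View pics/crop2.png

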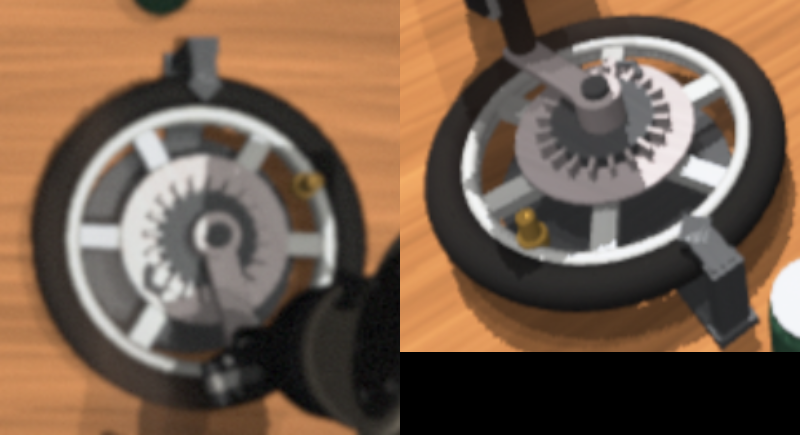

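```bash
python3 arc.py -168.5 -123.5 9
```

```text
-1, -0.002, 0.022, 0, 0, 0, 0, -1, -0.002, 0.044, 0, 0, 0, 0, -1, -0.001, 0.065, 0, 0, 0, 0, -1, 0.003, 0.087, 0, 0, 0, 0, -1, 0.008, 0.108, 0, 0, 0, 0, -1, 0.016, 0.128, 0, 0, 0, 0, -1, 0.025, 0.148, 0, 0, 0, 0, -1, 0.035, 0.167, 0, 0, 0, 0, -1, 0.048, 0.185, 0, 0, 0, 0,
```

Emit:
servo_tool(targets=[-1,-0.002,0.022,0,0,0,0,-1,-0.002,0.044,0,0,0,0,-1,-0.001,0.065,0,0,0,0,-1,0.003,0.087,0,0,0,0,-1,0.008,0.108,0,0,0,0,-1,0.016,0.128,0,0,0,0,-1,0.025,0.148,0,0,0,0,-1,0.035,0.167,0,0,0,0,-1,0.048,0.185,0,0,0,0,-1,0.048,0.185,0,0,0,0], grip_force=50)

```text
time_s: 5.55
position: [553.8, -257.7, 143.0]
eef_rot: [3.095, 0.527, 0.001]
wrist_force: [-2.1, -0.6, 9.6]
finger_gap: 17.9
grasp_force: 48.8
```

```bash
cat > look.py <<'E'
from h import *
import sys
s=ctrl.sense();p=s["position"];print(s["time_s"],p.round(1),s["wrist_force"].round(1),"tcp ang",round(float(ang(p,(591.2,-192.1))),1))
C=(594,-191);o=[]
for n in("top","scene"):
    I=snapshot(n);cv2.imwrite(f"pics/raw_{n}_{sys.argv[1]}.png",I)
    # 400x400 map of plane z=80, 0.75 mm/px, world -y to the right, +x up
    src=np.float32([(0,0),(400,0),(400,400),(0,400)]);w=[(C[0]+150-.75*v,C[1]+150-.75*u,80) for u,v in src]
    H=cv2.getPerspectiveTransform(np.float32([proj(n,q) for q in w]),src)
    o.append(cv2.warpPerspective(I,H,(400,400),flags=cv2.INTER_CUBIC))
cv2.imwrite(f"pics/rect{sys.argv[1]}.png",cv2.hconcat(o))
E
python3 look.py 3
```

```text
5.55 [ 553.8 -257.7  143. ] [-2.1 -0.6  9.6] tcp ang -119.7
```

View pics/rect3.png

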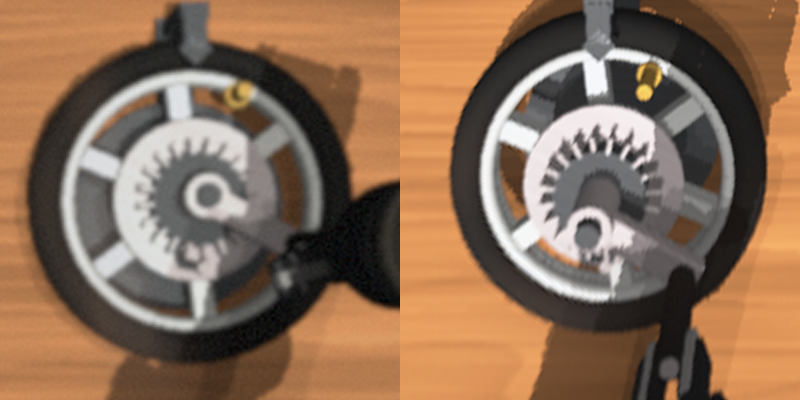

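```bash
python3 arc.py -123.5 -102.5 5
```

```text
-1, 0.012, 0.014, 0, 0, 0, 0, -1, 0.024, 0.028, 0, 0, 0, 0, -1, 0.038, 0.040, 0, 0, 0, 0, -1, 0.052, 0.051, 0, 0, 0, 0, -1, 0.067, 0.062, 0, 0, 0, 0,
```

Emit:
servo_tool(targets=[-1,0.012,0.014,0,0,0,0,-1,0.024,0.028,0,0,0,0,-1,0.038,0.04,0,0,0,0,-1,0.052,0.051,0,0,0,0,-1,0.067,0.062,0,0,0,0,-1,0.067,0.062,0,0,0,0,-1,0.067,0.062,0,0,0,0])

```text
time_s: 6.35
position: [579.3, -266.5, 143.0]
eef_rot: [3.096, 0.53, 0.002]
wrist_force: [-1.9, 3.2, 9.2]
finger_gap: 17.9
grasp_force: 48.8
```

```bash
python3 look.py 4
```

```text
6.35 [ 579.3 -266.5  143. ] [-1.9  3.2  9.2] tcp ang -99.1
```

View pics/rect4.png

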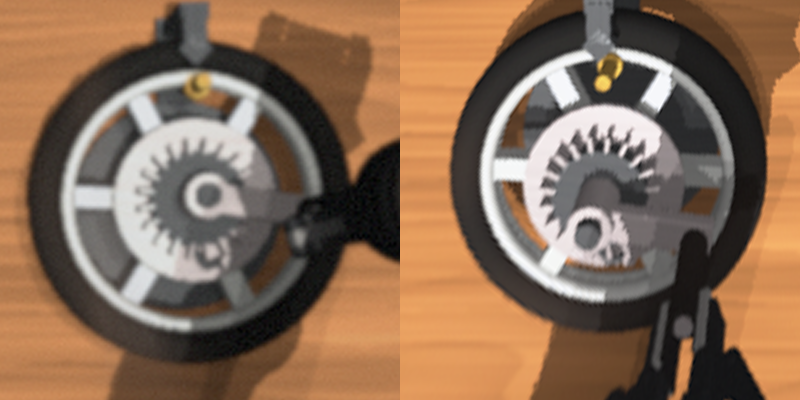

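Emit:
servo_tool(targets=[-1,0.006,0.003,0,0,0,0,-1,0.011,0.007,0,0,0,0,-1,0.011,0.007,0,0,0,0,-1,0.011,0.007,0,0,0,0])

```text
time_s: 6.85
position: [582.4, -266.9, 143.0]
eef_rot: [-3.096, -0.53, -0.0]
wrist_force: [-3.3, 3.8, 10.4]
finger_gap: 18.1
grasp_force: 49.0
```

```bash
python3 look.py 5
```

```text
6.85 [ 582.4 -266.9  143. ] [-3.3  3.8 10.4] tcp ang -96.7
```

View pics/rect5.png

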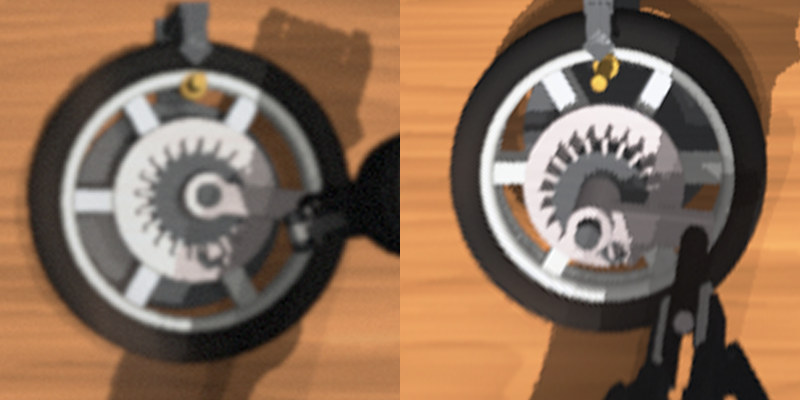

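Emit:
servo_tool(targets=[-0.3,0,0,0,0,0,0,0,0,0,0,0,0,0,0.6,0,0,0,0,0,0,0.6,0,0,0,0,0,0,0.6,0,0,0,0,0,0,0.6,0,0,-0.05,0,0,0,0.6,0,0,-0.15,0,0,0,0.6,0,0,-0.3,0,0,0,0.6,0,0,-0.4,0,0,0,0.6,-0.3,0.2,-0.4,0,0,0,0.6,-0.3,0.2,-0.4,0,0,0,0.6,-0.3,0.2,-0.4,0,0,0,0.6,-0.3,0.2,-0.4,0,0,0])

```text
time_s: 8.25
position: [515.9, -356.9, 262.8]
eef_rot: [3.097, 0.521, 0.0]
wrist_force: [-0.5, 1.2, 0.3]
finger_gap: 68.1
grasp_force: 0.0
```

```bash
python3 look.py 6
```

```text
8.25 [ 515.9 -356.9  262.8] [-0.5  1.2  0.3] tcp ang -114.6
```

View pics/rect6.png

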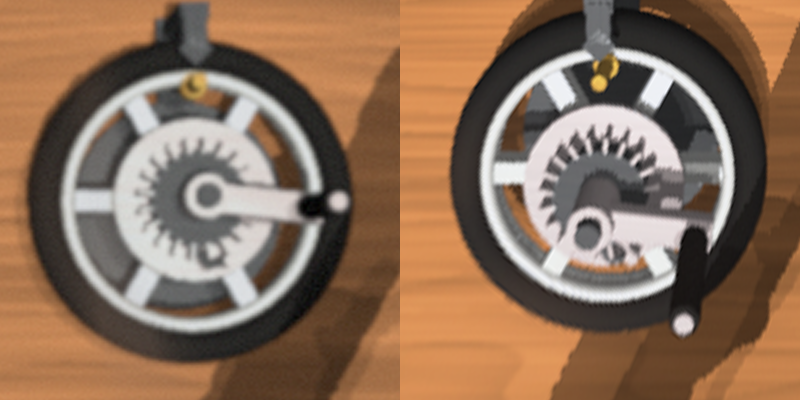

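The wheel stayed where I left it: the valve is at (198,84) in the top view and (599,84) in the scene view. In both it lines up with the pointer tip at (195,60) and (599,57), and the gripper is clear.

```bash
python3 -c "
from plant import ctrl
print(ctrl.close_job())"
```

```text
the job is handed in; nothing more can be done
None
```

I swung the crank about 94° clockwise and the wheel stayed still, then anticlockwise until the valve lined up with the pointer to within about 1° by the camera images; I let go, moved the arm clear and handed the job in at about 8 s.

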